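# Set up two vee blocks, spacer, spindle and micrometer for measuring

## Robot

A 7-joint arm with a two-finger parallel gripper is mounted at the origin on a cart in front of the work surface, level with it; the furniture and walls round the work are solid. World frame = base frame: x ahead of the robot, y to its left, z up, the work surface at z = 0. Lengths are in m, angles in rad, forces in N, time in s.
With the tool pointing down it reaches from about 0.35 to 0.9 m from the base axis. Payload 19.9 kg.
Tool frame: the origin (TCP) lies between the finger pads; the fingertips stand 19 mm ahead of it and the grasp point (between the pads) is the TCP; z points along the fingers, y is the line along which they close (so a half turn about z gives the same grasp; the last joint's range is limited). The gripper opens to 94 mm and grips with 3 to 60 N. Pads are 16 mm wide; open, the fingers measure 119 mm over their backs; the gripper's body (75 mm by 177 mm) begins 78 mm behind the grasp point.
Start: joints at [1.214, 0.417, -0.01, 1.614, 0.005, 1.111, -0.053], TCP at [0.194, -0.594, 0.224] pointing down, gripper open.
Joint ranges: [-2.81, 2.81], [-0.39, 2.02], [-1.27, 1.25], [0.06, 2.57], [-1.19, 4.33], [0.19, 2], [-2.82, 2.82]. Speed limits (rad/s): [1.89, 1.89, 2.39, 2.39, 3.01, 3.01, 3.01].

## Interface

Orientations are given as a 3x3 rotation matrix whose columns are the frame's x, y, z axes.
In Python, from rig import robot gives the robot as it stands. Calls block until the motion is done:
- robot.move_ptp(position, orientation): joint-space move of the TCP to a pose.
- robot.move_linear(position, velocity=0.15, frame=None, threshold=None): straight line of the TCP; frame=None keeps the orientation; velocity is the mean speed in m/s. With threshold (N) it stops when the force on the tool has changed by that much, and returns True; else False.
- robot.goto_joints(angles): joint-space move.
- robot.gripper_to(opening): finger opening in m; the grip force is fixed at half the most; returns when the fingers have stopped.
- robot.pause(seconds).
- robot.ik(position, orientation): joint angles nearest the present ones, or None.
- robot.get_state(): the state.
- robot.grab_frame(name): name is "side" or "top"; returns the picture (480x640x3 uint8, red, green, blue); there is no depth.
- robot.camera_info(name): a dict with "fx", "fy", "cx", "cy" (pixels), "rvec" (rotation vector, rad) and "tvec" (3), from world to camera coordinates, as OpenCV has them. Camera axes: x right, y down, z forward; pixel columns grow to the right and rows downward; lengths in m; the calibration is good to about 2 mm. A picture is of the moment at which its call begins. camera_info takes no time and is no camera call.
A pose or a line that the arm cannot do raises robot.PlanningError and nothing moves.
- robot.sign_off(): hands the job in; it is judged then, once.
The state is a dict: "time": time; "qpos": joint angles; "joint_vel": joint speeds; "effort": joint torques, N m; "ee_pos": TCP position; "tool_rot": TCP orientation; "force": force on the tool from outside, world axes, zero at the start; "moment": the same for the moment, N m; "opening": finger opening in m; "grasp_force": force on a finger pad.
Only numpy, scipy, OpenCV 4.12 (cv2) and the standard library are available. Lean on these libraries where they do the work, as an engineer would, in place of code of your own. Each camera call takes 0.05 s, during which the arm holds its last target. There are 200 camera calls.

## Task

Set up the spindle for measuring on the grey inspection plate: lay the red-brown spacer bar flat on the plate to the left of the vee block that stands there (left as the robot sees it), lengthwise in line with that block's groove, and stand the vee block from the bench beside the plate at the spacer's left end, so that both grooves make one line and the spacer fills the space between the blocks with no more than about a centimetre to spare at either end. Then lay the spindle in both grooves, its square boss midway between the blocks, above the spacer. Also lay the micrometer flat on the plate, parallel to the row and in front of the row's middle, on the robot's side, and leave the block that already stands on the plate, the screw jack, the drill chuck and the blue case behind the plate where they are.

Things in the scene. Friction and masses are not known exactly. Their poses are not given: they have to be found in the camera images.
- plate: Flat grey cast-iron inspection plate, fixed to the bench, 250 (x) x 260 (y) x 30 mm; its flat top is 30 mm above the bench. Origin: centre of its underside; z up, x roughly away from the robot, y roughly to the robot's left.
- set_block: Bright steel vee block already standing on the plate near its right end, 50 (x) x 60 (y) x 42 mm, 0.72 kg, loose. A 90 degree groove, 41 mm wide at the top, its bottom 22 mm above the underside, runs along its own x. Origin: centre of underside; z up. Its x points to the robot's left, its y to the robot (within 20 degrees): the row grows along its +x, the row's front is +y.
- loose_block: The other vee block, same size and shape (50 (x) x 60 (y) x 42 mm, groove along its own x), 0.72 kg, loose, standing alone on the bench close beside the plate (left or right, 0.4 to 0.6 m from the robot; not one of the blocks far behind). Origin: centre of its underside; z up. The two side faces that face along y are flat, 60 mm apart, and can be gripped from above.
- spacer: Spacer: painted red-brown steel bar, 18 (x) x 75 (y, its length) x 12 (z) mm, 0.12 kg, lying flat on the bench beside the plate. Origin: centre of its underside; z up.
- spindle: Turned steel spindle, 210 mm long along its own x, round, 20 mm diameter, with a square boss 28 x 28 mm, 36 mm long, in the middle; 0.6 kg. Starts lying on the boss on the bench. Origin: on its axis at mid-length, 14 mm above the bench at the start. Lying in the vee grooves its axis is 36 mm above the underside of the blocks. Grip it by the boss.
- mic: Outside micrometer lying flat, 59 (x) x 156 (y, length) x 18 mm, 0.21 kg. Origin: centre of this outline, underside; z up. Barrel along y at x +21, 9 mm up: thimble dia 18 from y -64 to -32, sleeve dia 12 to y -10. The C frame bulges to -x, 3 to 14 mm up; at x -21, y +32 it is a bar 15 mm wide along y, 30 mm clear of the measuring spindle: grip there, across x.
- jack: Steel screw jack standing on the bench behind the plate, 63 x 63 x 114 mm; a bystander. Origin: centre of its underside.
- chuck: Drill chuck standing on its jaws on the bench behind the plate, 44 x 44 x 86 mm; a bystander. Origin: centre of its underside.
- case: Closed blue plastic case lying on the bench behind the plate, 92 x 125 x 49 mm; a bystander. Origin: centre of its underside.

How it is judged:
At the end, for the whole second after the job is handed in: Released, at rest: first block within 15 mm of its place; spacer, other block in line left of it (10 mm, 7 deg; gaps under 13 mm); spindle resting in both vees, middle within 18 mm of spacer's; micrometer flat on plate, 60-150 mm in front of the line, parallel (17 deg), within 45 mm of the middle (distance of set_block from where it was at the start of the episode below 0.015 m and angle between each of set_block, loose_block's own z axis and vertical below 0.06 rad and x of spacer in the frame of set_block between 0.061 and 0.076 m and y of spacer in the frame of set_block between -0.01 and 0.01 m and z of spacer in the frame of set_block between -0.004 and 0.004 m and angle between the y axis of spacer and the x axis of set_block, either way round below 0.15 rad and angle between each of spacer, mic's own z axis and vertical below 0.1 rad and x of loose_block in the frame of set_block between 0.12 and 0.152 m and horizontal distance between loose_block and spacer between 0.061 and 0.077 m and y of loose_block in the frame of set_block between -0.01 and 0.01 m and z of loose_block in the frame of set_block between -0.004 and 0.004 m and angle between the x axis of loose_block and the x axis of set_block, either way round below 0.12 rad and horizontal distance between spindle and spacer below 0.018 m and y of spindle in the frame of set_block between -0.008 and 0.008 m and z of spindle in the frame of set_block between 0.031 and 0.041 m and angle between the x axis of spindle and the x axis of set_block, either way round below 0.1 rad and contact force between spindle and set_block above 0.3 N and contact force between spindle and loose_block above 0.3 N and x of mic in the frame of set_block between 0.02 and 0.115 m and y of mic in the frame of set_block between 0.06 and 0.15 m and z of mic in the frame of set_block between -0.004 and 0.005 m and angle between the y axis of mic and the x axis of set_block, either way round below 0.3 rad and linear speed of each of set_block, loose_block, spacer, spindle, mic below 0.02 m/s); the robot touches nothing.
It fails at once if The screw jack is moved by more than 30 mm (distance of jack from where it was at the start of the episode above 0.03 m).
It fails at once if The drill chuck is moved by more than 30 mm (distance of chuck from where it was at the start of the episode above 0.03 m).
It fails at once if The blue case is moved by more than 30 mm (distance of case from where it was at the start of the episode above 0.03 m).
It also fails if it takes over 115 s, if anything falls off the work surface, if the arm or the gripper's body presses on something with over 40 N, if the wrist force passes 120 N, or if a joint passes its speed limit or range.

## Working session

There is one attempt and no reset: what is moved stays moved. The work goes in short steps, each a Python script; the robot and the scene stay as the last script left them, time stands still between calls to the robot, and variables do not carry over. Pictures are saved under pics/ and viewed, at most 14 in all, crops included, and the job is handed in when it is done.

```bash
mkdir -p pics; ls
python3 - <<'E'
from rig import robot
import cv2
for n in("top","side"):
    cv2.imwrite(f"pics/{n}0.png",robot.grab_frame(n)[:,:,::-1]); print(n,robot.camera_info(n))
s=robot.get_state();print(s)
E
```

```text
pics
top {'fx': 461.5845802247346, 'fy': 461.5845802247346, 'cx': 318.2155200878462, 'cy': 239.76176318073857, 'rvec': array([ 2.00888153, -2.2233016 ,  0.23364704]), 'tvec': array([0.04630481, 0.62288074, 1.13983996])}
side {'fx': 498.5421352944575, 'fy': 498.5421352944575, 'cx': 330.5118949777642, 'cy': 236.86329630496667, 'rvec': array([ 2.14523302, -0.06533093,  0.03211169]), 'tvec': array([-0.58882562,  0.07929005,  1.17636557])}
{'time': 0.1, 'qpos': array([ 1.21353429,  0.41793328, -0.01032395,  1.61410323,  0.00471512,
        1.11068457, -0.05298547]), 'joint_vel': array([-0.00141972, -0.00275081,  0.00151776, -0.00142086,  0.00053197,
       -0.00021077, -0.00028577]), 'effort': array([ 9.21588726e-04, -8.52586412e+01,  6.39618114e-01, -4.26693857e+01,
       -4.88749507e-02,  1.63040555e-02, -5.52833512e-06]), 'ee_pos': array([ 0.19399007, -0.59380322,  0.22388039]), 'tool_rot': array([[ 9.50544977e-01,  3.10586643e-01, -4.28215487e-04],
       [ 3.10586925e-01, -9.50544436e-01,  1.01841263e-03],
       [-9.07324888e-05, -1.10104514e-03, -9.99999390e-01]]), 'force': array([ 0.34848855, -0.762466  , -0.13277123]), 'moment': array([-0.00921769,  0.0321809 ,  0.00662175]), 'grasp_force': 0.0, 'opening': 0.0941534950138466}
```

View pics/top0.png

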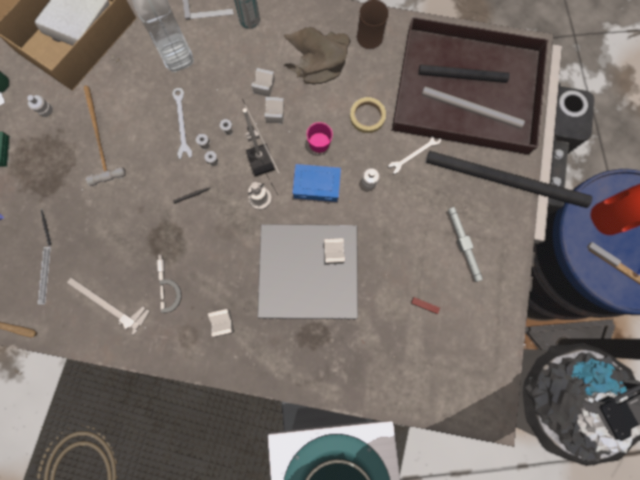

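View pics/side0.png

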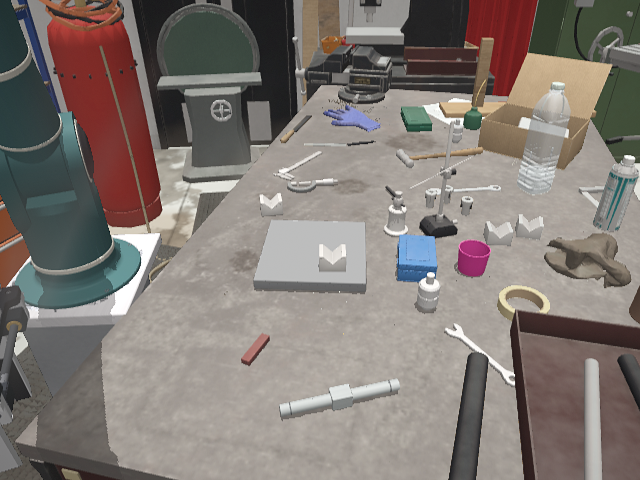

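```bash
cat > h.py <<'E'
import numpy as np, cv2
from rig import robot
def cam(n):
    c=robot.camera_info(n); K=np.array([[c['fx'],0,c['cx']],[0,c['fy'],c['cy']],[0,0,1]])
    return K,cv2.Rodrigues(c['rvec'])[0],c['tvec']
def px2w(n,uv,z):
    K,R,t=cam(n); d=R.T@np.linalg.inv(K)@np.array([*uv,1.]); o=-R.T@t
    return (o+d*(z-o[2])/d[2])
def proj(n,P):
    c=robot.camera_info(n);K,_,_=cam(n)
    return cv2.projectPoints(np.atleast_2d(np.array(P,float)),c['rvec'],c['tvec'],K,None)[0][:,0]
def crop(im,u0,v0,u1,v1,s,step=10):
    c=cv2.resize(im[v0:v1,u0:u1,::-1],None,fx=s,fy=s,interpolation=cv2.INTER_CUBIC)
    for u in range(u0,u1,step):
        cv2.line(c,((u-u0)*s,0),((u-u0)*s,6),(0,255,255),1);cv2.putText(c,str(u),((u-u0)*s,16),0,.35,(0,255,255),1)
    for v in range(v0,v1,step):
        cv2.line(c,(0,(v-v0)*s),(6,(v-v0)*s),(0,255,255),1);cv2.putText(c,str(v),(8,(v-v0)*s+4),0,.35,(0,255,255),1)
    return c
E
python3 - <<'E'
from h import *
t=robot.grab_frame("top");s=robot.grab_frame("side")
a=np.hstack([crop(t,150,250,240,345,6)[:, :],crop(t,318,235,350,330,6)[:570]])
cv2.imwrite("pics/c1.png",a)
cv2.imwrite("pics/c2.png",crop(t,405,200,485,320,5))
b=np.vstack([np.hstack([crop(s,250,185,350,275,4),crop(s,230,328,280,418,4,10)]),crop(s,270,375,420,420,4)[:, :600]])
cv2.imwrite("pics/c3.png",b);print(a.shape,b.shape)
E
```

```text
(570, 732, 3) (540, 600, 3)
```

View pics/c1.png

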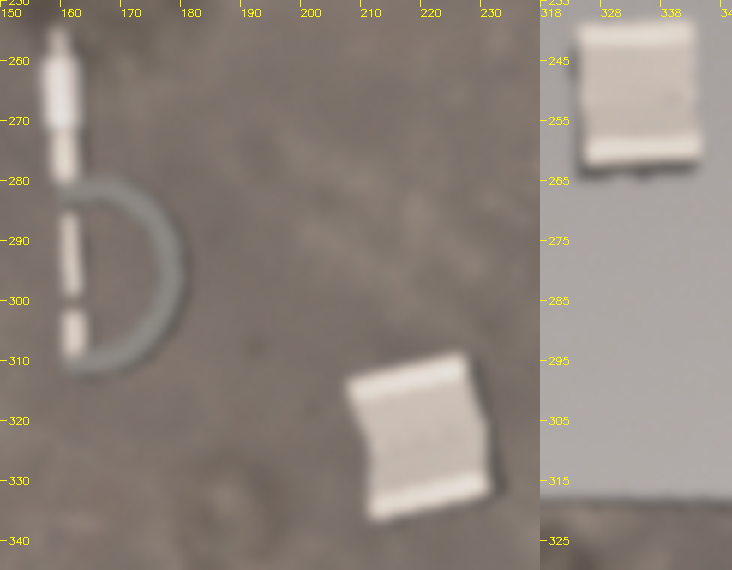

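View pics/c2.png

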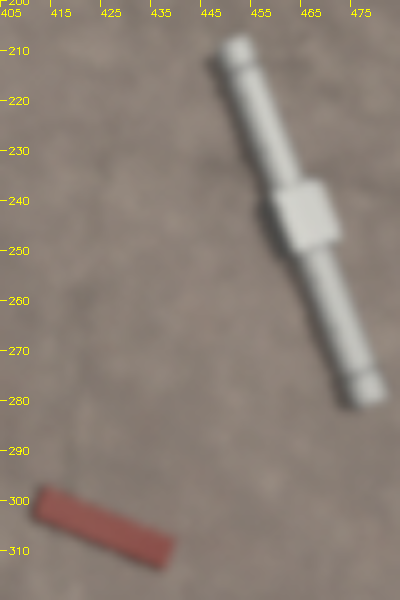

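View pics/c3.png

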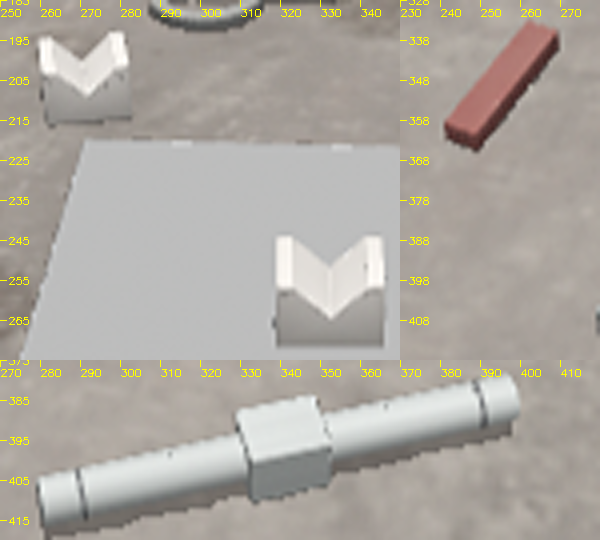

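```bash
cat > fit.py <<'E'
from h import *
from scipy.optimize import least_squares
def fit(obs,z,x0):
    # obs: list (cam, local xyz, uv)
    def T(p,l): c,s=np.cos(p[2]),np.sin(p[2]); return np.array([p[0]+c*l[0]-s*l[1],p[1]+s*l[0]+c*l[1],z+l[2]])
    f=lambda p:np.concatenate([(proj(n,T(p,l))[0]-uv) for n,l,uv in obs])
    r=least_squares(f,x0,loss='soft_l1'); return r.x,r.fun.reshape(-1,2)
def rect(hx,hy,h): return [(hx,-hy,h),(hx,hy,h),(-hx,hy,h),(-hx,-hy,h)]
E
python3 - <<'E'
from fit import *
np.set_printoptions(precision=4,suppress=True)
def show(n,r): print(n,r[0],np.degrees(r[0][2]));print(r[1].round(1).tolist())
B=lambda a,b,c:(a,b,c)
# block local: x->left(+Y), y->toward robot(-X): yaw~90
def block(top,side):
    L=[(.025,-.03,.042),(-.025,-.03,.042),(-.025,.03,.042),(.025,.03,.042)] # img TL,TR,BR,BL
    o=[("top",l,u) for l,u in zip(L,top)]
    S=[(-.025,.03,.042),(-.025,-.03,.042),(.025,.03,.042),(.025,-.03,.042),(-.025,.03,0),(-.025,-.03,0)]
    return o+[("side",l,u) for l,u in zip(S,side)]
sb=block([(324.3,239),(343.5,238.7),(345,261.7),(325.5,262.5)],[(319,257),(345.75,257),(319.25,244.25),(345.5,244),(319,271.5),(346,271.5)])
lb=block([(207.8,313.3),(227.2,308.8),(231.7,331.2),(212,336.7)],[(260.25,202.5),(282.5,201),(259.5,194.5),(281,192.75),(261.5,216),(282.75,214.5)])
show('set',fit(sb,.03,[.5,-.05,1.57]));show('set_top',fit(sb[:4],.03,[.5,-.05,1.57]));show('set_side',fit(sb[4:],.03,[.5,-.05,1.57]))
show('loose',fit(lb,0,[.4,.2,1.4]))
sp=[("top",l,u) for l,u in zip([(.009,.0375,.012),(.009,-.0375,.012),(-.009,-.0375,.012),(-.009,.0375,.012)],[(413.8,296.8),(440,308),(437.4,314.4),(411.4,303.2)])]
sp+=[("side",l,u) for l,u in zip([(-.009,.0375,.012),(.009,.0375,.012),(.009,-.0375,.012),(-.009,-.0375,.012)],[(262.5,334),(269.5,337.5),(248.5,362.25),(241.25,358.5)])]
show('spacer',fit(sp,0,[.4,-.25,-.4]))
# spindle x ~ +X world
d=[(.018,.014,.028),(.018,-.014,.028),(-.018,-.014,.028),(-.018,.014,.028)]
sd=[("top",l,u) for l,u in zip(d,[(459.4,237.6),(469,235.6),(473.4,247),(464.4,250.4)])]
sd+=[("top",(.105,0,.022),(452,208)),("top",(-.105,0,.022),(479,278.4))]
sd+=[("side",l,u) for l,u in zip([d[3],d[0],d[1],d[2]],[(329.5,387.75),(349.25,384.25),(352.75,395.25),(332.5,399.75)])]
show('spindle',fit(sd,0,[.5,-.35,.3]))
m=[("top",(.021,-.078,.009),(160,254.7)),("top",(.021,-.064,.014),(160.3,260)),("top",(.021,-.032,.014),(160.3,271.3)),("top",(.021,-.010,.012),(160.8,280)),("top",(-.0295,.027,.014),(180.8,295.8)),("top",(.021,.078,.01),(162.5,312))]
show('mic',fit(m,0,[.45,.35,1.57]))
E
```

```text
set [ 0.5908 -0.0566  1.5116] 86.60974672970268
[[0.3, 0.3], [0.4, -0.1], [0.2, -0.3], [0.2, -0.3], [-0.2, -0.6], [0.3, -0.7], [-0.1, -0.5], [-0.1, -0.3], [0.0, 0.1], [-0.3, 0.1]]
set_top [ 0.5906 -0.0559  1.5115] 86.60291220650849
[[0.1, 0.5], [0.1, -0.0], [-0.1, -0.2], [-0.1, -0.2]]
set_side [ 0.5908 -0.0578  1.5117] 86.61493645302654
[[-0.2, -0.3], [0.3, -0.4], [-0.0, -0.2], [-0.0, -0.0], [0.1, 0.5], [-0.2, 0.4]]
loose [0.4387 0.2553 1.6891] 96.77964622709665
[[0.4, -0.1], [0.1, 0.2], [-0.2, 0.9], [0.2, -0.2], [0.3, 0.2], [-0.0, -0.2], [-0.0, -0.3], [-0.3, -0.3], [0.2, -0.0], [0.5, -0.5]]Traceback (most recent call last):
  File "<stdin>", line 17, in <module>
  File "fit.py", line 7, in fit
    r=least_squares(f,x0,loss='soft_l1'); return r.x,r.fun.reshape(-1,2)
    return func(*args, **kwargs)
    result = trf(vector_fun.fun, vector_fun.jac, x0, f0, J0, lb, ub, ftol, xtol,
                 gtol, max_nfev, x_scale, loss_function, tr_solver,
                 tr_options.copy(), verbose, callback=callback_wrapped)
    return trf_no_bounds(
        fun, jac, x0, f0, J0, ftol, xtol, g
[... 890 characters left out ...]
f.args, **self.kwargs))
                      ~~~~~~~~^^^^^^^^^^^^^^^^^^^^^^^^^^^^^^
    return np.atleast_1d(self.fun(x))
                         ~~~~~~~~^^^
    return self.f(x, *self.args, **self.kwargs)
           ~~~~~~^^^^^^^^^^^^^^^^^^^^^^^^^^^^^^
  File "fit.py", line 6, in <lambda>
    f=lambda p:np.concatenate([(proj(n,T(p,l))[0]-uv) for n,l,uv in obs])
                                ~~~~^^^^^^^^^^
  File "h.py", line 10, in proj
    c=robot.camera_info(n);K,_,_=cam(n)
                                 ~~~^^^
  File "h.py", line 4, in cam
    c=robot.camera_info(n); K=np.array([[c['fx'],0,c['cx']],[0,c['fy'],c['cy']],[0,0,1]])
ValueError: time passes only in moves, steps and waits
```

```bash
sed -i 's/^def cam/CI={n:robot.camera_info(n) for n in("top","side")}\ndef cam/; s/robot.camera_info(n);K,_/CI[n];K,_/; s/c=robot.camera_info(n); K=/c=CI[n]; K=/' h.py
python3 - <<'E'
from fit import *
np.set_printoptions(precision=4,suppress=True)
def show(n,r): print(n,r[0],np.degrees(r[0][2]));print(r[1].round(1).tolist())
sp=[("top",l,u) for l,u in zip([(.009,.0375,.012),(.009,-.0375,.012),(-.009,-.0375,.012),(-.009,.0375,.012)],[(413.8,296.8),(440,308),(437.4,314.4),(411.4,303.2)])]
sp+=[("side",l,u) for l,u in zip([(-.009,.0375,.012),(.009,.0375,.012),(.009,-.0375,.012),(-.009,-.0375,.012)],[(262.5,334),(269.5,337.5),(248.5,362.25),(241.25,358.5)])]
show('spacer',fit(sp,0,[.4,-.25,-.4]))
d=[(.018,.014,.028),(.018,-.014,.028),(-.018,-.014,.028),(-.018,.014,.028)]
sd=[("top",l,u) for l,u in zip(d,[(459.4,237.6),(469,235.6),(473.4,247),(464.4,250.4)])]
sd+=[("top",(.105,0,.022),(452,208)),("top",(-.105,0,.022),(479,278.4))]
sd+=[("side",l,u) for l,u in zip([d[3],d[0],d[1],d[2]],[(329.5,387.75),(349.25,384.25),(352.75,395.25),(332.5,399.75)])]
show('spindle',fit(sd,0,[.5,-.35,.3]))
m=[("top",(.021,-.078,.009),(160,254.7)),("top",(.021,-.064,.014),(160.3,260)),("top",(.021,-.032,.014),(160.3,271.3)),("top",(.021,-.010,.012),(160.8,280)),("top",(-.0295,.027,.014),(180.8,295.8)),("top",(.021,.078,.01),(162.5,312))]
show('mic',fit(m,0,[.45,.35,1.57]))
for c in [(261,225),(356,225),(357,317.5),(259,317.5)]: print(px2w("top",c,.03))
print(px2w("top",(259,193),.1),px2w("top",(370,178),.08),px2w("top",(317,182),.05))
for p in [(.59,-.06,.2),(.44,.26,.2),(.36,-.25,.2),(.5,-.35,.2),(.45,.35,.2)]:
    for a in (0,90,-90): 
        a=np.radians(a);R=np.array([[np.cos(a),np.sin(a),0],[np.sin(a),-np.cos(a),0],[0,0,-1]]);q=robot.ik(p,R);print(p,None if q is None else q.round(2))
E
```

```text
spacer [ 0.4297 -0.2853 -0.5078] -29.092474565939245
[[0.6, -0.1], [0.9, -0.1], [1.2, -0.2], [0.6, -0.3], [-0.3, -1.4], [0.5, -2.1], [0.2, -0.8], [-0.7, -0.2]]
spindle [ 0.5835 -0.4142  0.1915] 10.973097547459783
[[0.1, 0.4], [0.2, -0.5], [0.5, 0.6], [-0.2, 0.2], [0.6, -0.7], [0.9, 1.9], [-0.6, -1.0], [-0.0, -1.6], [1.1, 0.1], [0.6, 0.0]]
mic [0.5588 0.3902 1.5728] 90.11456448207824
[[0.5, 0.4], [-0.2, -0.2], [0.2, 0.3], [0.2, -0.2], [-0.5, -4.2], [-0.1, 1.0]]
[0.6877 0.132  0.03  ]
[ 0.6618 -0.1235  0.03  ]
[ 0.4164 -0.097   0.03  ]
[0.4421 0.1559 0.03  ]
[0.7552 0.1237 0.1   ] [ 0.7737 -0.17    0.08  ] [ 0.787  -0.0302  0.05  ]
(0.59, -0.06, 0.2) [ 0.36  0.41 -0.39  1.71  0.18  1.05 -1.67]
(0.59, -0.06, 0.2) [ 0.55  0.46 -0.65  1.7   0.31  1.08 -0.2 ]
(0.59, -0.06, 0.2) [-0.71  0.62  1.08  1.75 -0.59  1.15 -2.59]
(0.44, 0.26, 0.2) [ 0.34  0.49 -1.18  1.89  0.51  1.11 -2.61]
(0.44, 0.26, 0.2) [ 0.24  0.41 -1.02  1.9   0.4   1.06 -0.94]
(0.44, 0.26, 0.2) [ 0.28  0.43 -1.08  1.89  0.44  1.07  2.16]
(0.36, -0.25, 0.2) [ 0.7   0.12 -0.18  2.08  0.02  0.95 -1.06]
(0.36, -0.25, 0.2) [ 0.95  0.13 -0.44  2.07  0.07  0.96  0.47]
(0.36, -0.25, 0.2) [ 0.52  0.11  0.02  2.08 -0.    0.95 -2.6 ]
(0.5, -0.35, 0.2) [ 0.64  0.42 -0.1   1.67  0.05  1.05 -1.05]
(0.5, -0.35, 0.2) [ 0.85  0.44 -0.38  1.67  0.18  1.07  0.41]
(0.5, -0.35, 0.2) [ 0.43  0.42  0.17  1.68 -0.08  1.05 -2.52]
(0.45, 0.35, 0.2) [ 0.09  0.58 -1.09  1.75  0.56  1.16 -2.74]
(0.45, 0.35, 0.2) [-0.01  0.5  -0.92  1.76  0.44  1.11 -1.08]
(0.45, 0.35, 0.2) [ 0.08  0.57 -1.08  1.75  0.55  1.16  1.97]
```

```bash
cat > act.py <<'E'
from h import *
np.set_printoptions(precision=4,suppress=True)
SET=(np.array([.5908,-.0566]),1.5116)
def row(x,y=0.):
    c,s=np.cos(SET[1]),np.sin(SET[1]); return SET[0]+np.array([c*x-s*y,s*x+c*y])
def R(b):
    y=np.array([np.cos(b),np.sin(b),0]);z=np.array([0,0,-1.]);return np.column_stack([np.cross(y,z),y,z])
def over(xy,b,zlow,zhi=.2,both=True):
    "ptp above xy, tool y along b (or b+pi); returns b used"
    best=[]
    for bb in ((b,b+np.pi) if both else (b,)):
        q=robot.ik([*xy,zhi],R(bb)); q2=robot.ik([*xy,zlow],R(bb))
        if q is not None and q2 is not None: best.append((np.abs(np.array(q)-robot.get_state()['qpos']).max(),bb))
    bb=min(best)[1]; robot.move_ptp([*xy,zhi],R(bb)); return bb
def pick(xy,b,z,opening,zhi=.2):
    robot.gripper_to(opening); bb=over(xy,b,z,zhi)
    robot.move_linear([*xy,z+.05],.25)
    hit=robot.move_linear([*xy,z],.08,threshold=12); robot.gripper_to(0.)
    s=robot.get_state(); print("grip",hit,s['ee_pos'],s['opening'],s['grasp_force'],s['time'])
    robot.move_linear([*xy,zhi],.25); s=robot.get_state(); print("up",s['opening'],s['grasp_force']); return bb
def place(xy,b,z,opening,zhi=.2,both=True,thr=8):
    bb=over(xy,b,z-.002,zhi,both)
    robot.move_linear([*xy,z+.03],.2)
    hit=robot.move_linear([*xy,z-.002],.04,threshold=thr); s=robot.get_state(); print("down",hit,s['ee_pos'],s['force'])
    robot.gripper_to(opening); robot.move_linear([*xy,zhi],.25); print("t",robot.get_state()['time']); return bb
E
python3 - <<'E'
from act import *
pick((.4297,-.2853),-.5078,.0215,.05)
place(row(.0685),SET[1]+np.pi/2,.0515,.04)
E
```

```text
grip False [ 0.4297 -0.2854  0.0216] 0.017805872349727678 29.9748095870018 4.5167
up 0.017549028613030895 29.971458613872528
down True [0.5945 0.0118 0.0513] [0.3498 0.2771 3.4274]
t 9.4167
```

Run:
```python
from act import *
pick((.4387,.2553),1.6891+np.pi/2,.024,.092)
robot.pause(.2)
s=robot.grab_frame("side");t=robot.grab_frame("top")
cv2.imwrite("pics/d1.png",np.hstack([crop(s,230,190,375,300,5,20)[:, :],]))
```

```text
grip False [0.4388 0.2553 0.0241] 0.05961107530551443 29.990652054548264 13.4833
up 0.05963460045353177 29.987132996320724
```

View pics/d1.png

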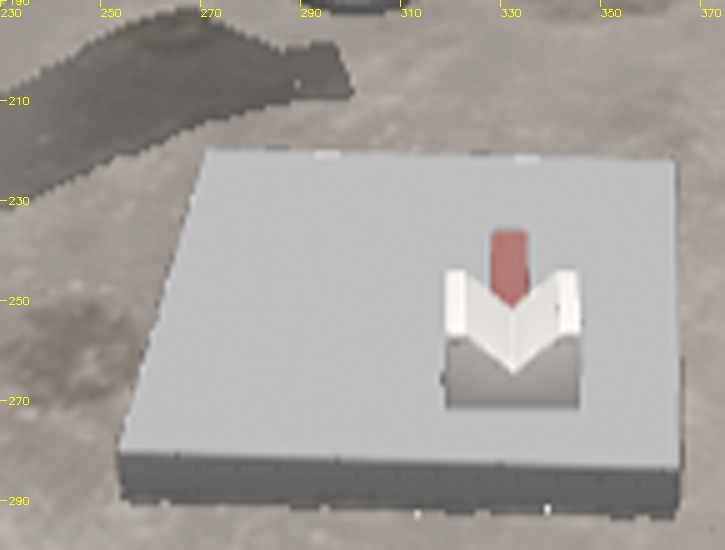

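The side view shows the spacer behind the set block, centred on its groove, with its far top edge at (328.2,236) to (335.5,236). I check its far end by number, then place the block.

Run:
```python
from act import *
print(px2w("side",(328.2,236),.042),px2w("side",(335.5,236),.042),"expect",row(.106,.009),row(.106,-.009))
place(row(.137),SET[1]+np.pi/2,.054,.088)
pick((.5835,-.4142),.1915+np.pi/2,.0225,.06)
robot.pause(.2)
s=robot.grab_frame("side");t=robot.grab_frame("top")
cv2.imwrite("pics/d2.png",np.hstack([crop(s,290,190,370,290,5,20),crop(t,270,225,350,325,5,20)]))
```

```text
[0.5871 0.0478 0.042 ] [0.605  0.0467 0.042 ] expect [0.5881 0.0497] [0.6061 0.0487]
down True [0.5985 0.0801 0.0537] [-0.7113 -1.0484  5.751 ]
t 18.3917
grip False [ 0.5835 -0.4142  0.0226] 0.027604883041702773 29.936053454875946 22.85
up 0.027905847180636694 29.933449029922485
```

View pics/d2.png

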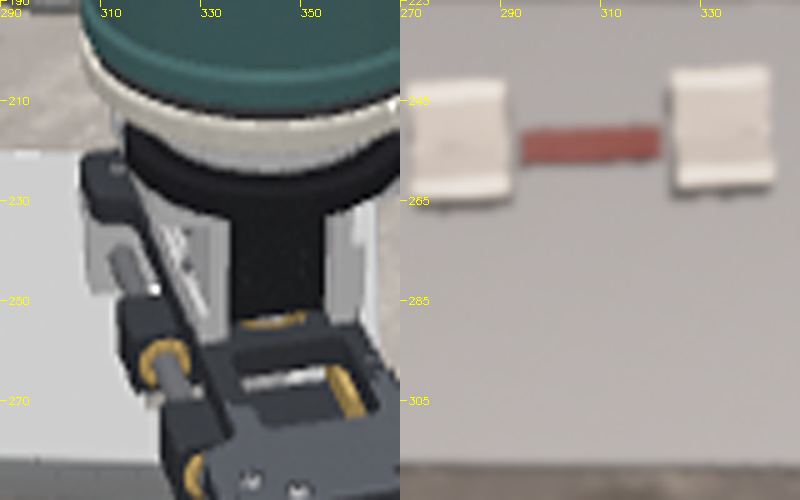

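The top view shows the spacer in line between both blocks, with small similar gaps at either end (about 291–293 and 322–324 px). Next come the spindle and then the micrometer.

Run:
```python
from act import *
place(row(.0685),SET[1]+np.pi/2,.0745,.05)
m=np.array([.5588,.3902]);a=1.5728
g=np.array([-.021,.033]);rot=lambda a:np.array([[np.cos(a),-np.sin(a)],[np.sin(a),np.cos(a)]])
bb=pick(m+rot(a)@g,a,.0225,.034)
at=SET[1]-np.pi/2   # mic y along row +x, mic x away from robot
db=at-a
q=row(.0685,.1)+rot(at)@g
print(q,bb)
robot.pause(.2)
s=robot.grab_frame("side");t=robot.grab_frame("top")
cv2.imwrite("pics/d3.png",np.hstack([crop(s,240,130,370,290,3,20),crop(t,140,225,350,345,2,20)[:480] if 0 else cv2.copyMakeBorder(crop(t,140,225,350,345,2,20),0,240,0,0,0)]))
open("mic.txt","w").write(repr((q.tolist(),float(bb+db))))
```

```text
down True [0.595  0.0118 0.0744] [ 2.6482 -0.6166  1.6614]
t 28.125
grip False [0.526  0.3691 0.0227] 0.012089669108245918 29.077846111028975 31.8833
up 0.012258077186191669 29.151889026616118
[0.476  0.0519] 1.5728
```

View pics/d3.png

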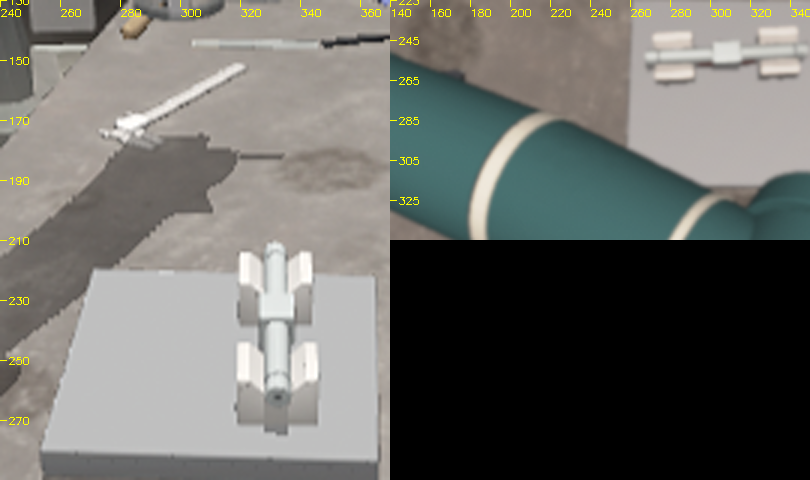

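The spindle lies in both vees with its boss centred, at (306,251) in the top view. The micrometer is held and hidden behind the arm, so I place it now.

Run:
```python
from act import *
q,b=eval(open("mic.txt").read())
place(q,b,.0525,.034,both=False,thr=6)
robot.move_ptp([.35,-.4,.3],robot.get_state()['tool_rot'])
robot.pause(.3)
s=robot.grab_frame("side");t=robot.grab_frame("top")
cv2.imwrite("pics/d4.png",np.hstack([crop(s,245,190,375,300,3,20)[:330],crop(t,255,220,365,330,3,20)]))
```

```text
down True [0.4756 0.0519 0.052 ] [-0.4419  0.1991  2.8399]
t 37.0083
```

View pics/d4.png

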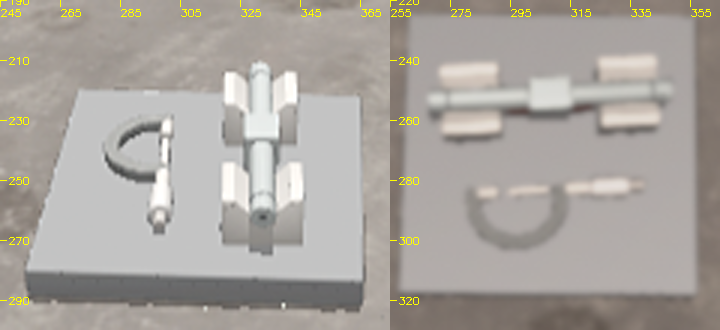

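Run:
```python
from act import *
c,s_=np.cos(SET[1]),np.sin(SET[1])
def inrow(p): d=p[:2]-SET[0]; return np.array([c*d[0]+s_*d[1],-s_*d[0]+c*d[1]])
for u,z in [((291.3,242),.072),((292.4,262),.072),((294,254.5),.042),((322.2,253),.042),((324,240),.072),((325.3,262),.072),((281,284),.04),((339.3,281.6),.04)]: print(u,inrow(px2w("top",u,z)))
print("expected mic ends side",[proj("side",[*row(x,.079),.04])[0] for x in(-.0095,.1465)])
```

```text
(291.3, 242) [ 0.1116 -0.0266]
(292.4, 262) [0.1104 0.0259]
(294, 254.5) [0.1069 0.0012]
(322.2, 253) [0.0324 0.0003]
(324, 240) [ 0.0268 -0.0283]
(325.3, 262) [0.026  0.0294]
(281, 284) [0.1434 0.0775]
(339.3, 281.6) [-0.009   0.0777]
expected mic ends side [array([297.4535, 264.0282]), array([300.868 , 227.5938])]
```

All the measurements are inside the limits: the spacer centre is at about 0.0695, the loose block centre at about 0.136, and the micrometer is flat and parallel. I'm handing the job in.

```bash
python3 -c "
from rig import robot
print(robot.sign_off())"
```

```text
the job is handed in; nothing more can be done
None
```

I placed the spacer, loose vee block, spindle and micrometer as asked and handed the job in after about 40 s of robot time; my final camera measurements were within the limits, but the sign-off returned no verdict.

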